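Close the airway box and snap its lid tabs

TASK

The airway box must be shut for the next case. Its white lid is tucked under the low shelf: draw it out by the orange lip, let go of it lying flat on the worktop clear of the shelf, then take it by the grey centre grip and seat it fully home on the amber box. Only when it is seated, press down the four blue tabs around its rim one after another until all have snapped flat, and leave the filter, bottle and bowl standing where they are.

Things in the scene. Friction and masses are not known exactly. Their poses are not given: they have to be found in the camera images.
- lid: White lid, 160 (x) by 180 (y) mm, 0.3-0.5 kg, z up. Origin: centre of its underside (lower edge of the skirt, 3 mm thick, 10 mm deep, inside 154 x 174 mm). Plate 10 to 14 mm above origin. Grey grip at the centre, orange lip on the front (-x) edge, 4 blue tabs round the edge. Starts flat on the worktop, grip under the shelf, lip out in front of it, facing as the shelf within 5 degrees.
- grip (a point): Point on the lid's grey centre grip, 39 mm above the lid's underside; axes as the lid's. The grip is a solid bar 14 mm thick (along x) and 60 mm long (along y) that stands from 14 to 48 mm above the lid's underside.
- lip (a point): Point on the lid's orange pull lip, at lid x = -95 mm, y = 0, 37 mm above the lid's underside; axes as the lid's. The lip is 8 mm thick (along x), 30 mm wide (along y), stands from 14 to 46 mm above the lid's underside on a 40 mm wide tongue that juts 19 mm from the front edge. At the start it is 70 to 85 mm in front of the shelf board's edge.
- box: Amber open box of airway instruments, fixed: outer 148 (x) by 168 (y) mm, 70 mm high, walls 5 mm. Origin: centre of its underside, z up. The lid's skirt goes round the outside of the rim (3 mm play each side), its plate rests on the rim: the lid's origin is then 60 mm straight above the box's, axes parallel. Half a turn of the lid makes no difference.
- shelf: Low cream shelf, fixed. Origin on the worktop, 70 mm in front (-x) of its board's front edge. Board 150 mm deep, 250 mm wide (y), underside 62, top 74 mm up, side walls at y = +-119 mm; a monitor and gauge on its rear half reach 120 mm up. The lid is clear once drawn out along the shelf's -x until the lid's origin is 15 mm or more in front (-x) of the shelf's origin.
- filter: Bystander: white breathing filter, a disc 56 mm in diameter with a stub, 44 mm high, loose on the worktop. Origin: centre of its underside, z up.
- bottle: Bystander: small amber bottle with yellow cap, 52 mm in diameter, 120 mm high, loose. Origin: centre of its underside, z up.
- bowl: Bystander: small steel bowl, 90 mm in diameter, 40 mm high, loose. Origin: centre of its underside, z up.
- tab_front (a joint): Blue snap tab at the lid's front (-x) edge, beside the orange lip, at y = +55 mm: a flap 24 mm wide, 28 mm long and 5 mm thick, hinged at its inner end, its outer end at the lid's edge. 0 = standing up (28 degrees, outer end some 13 mm up), 0.5 rad = snapped down flat, where it stops solid. Stiff: it takes 4 to 5 N at its outer part to move and stays wherever it is left, so one pressed only part of the way has not engaged (at least 0.42 rad is needed).
- press_front (a point): Where to press tab_front: on its top face, 21 mm from its hinge; it moves with the tab. 29 mm above the lid's underside when the tab is up (x or y from the lid's centre: 69 mm), 19 mm when it is snapped down (73 mm). Press straight down here with shut fingertips until it stops solid (about 10 N).
- tab_back (a joint): Blue snap tab at the lid's back (+x) edge, at y = -55 mm: a flap 24 mm wide, 28 mm long and 5 mm thick, hinged at its inner end, its outer end at the lid's edge. 0 = standing up (28 degrees, outer end some 13 mm up), 0.5 rad = snapped down flat, where it stops solid. Stiff: it takes 4 to 5 N at its outer part to move and stays wherever it is left, so one pressed only part of the way has not engaged (at least 0.42 rad is needed).
- press_back (a point): Where to press tab_back: on its top face, 21 mm from its hinge; it moves with the tab. 29 mm above the lid's underside when the tab is up (x or y from the lid's centre: 69 mm), 19 mm when it is snapped down (73 mm). Press straight down here with shut fingertips until it stops solid (about 10 N).
- tab_left (a joint): Blue snap tab at the middle of the lid's left (+y) edge: a flap 24 mm wide, 28 mm long and 5 mm thick, hinged at its inner end, its outer end at the lid's edge. 0 = standing up (28 degrees, outer end some 13 mm up), 0.5 rad = snapped down flat, where it stops solid. Stiff: it takes 4 to 5 N at its outer part to move and stays wherever it is left, so one pressed only part of the way has not engaged (at least 0.42 rad is needed).
- press_left (a point): Where to press tab_left: on its top face, 21 mm from its hinge; it moves with the tab. 29 mm above the lid's underside when the tab is up (x or y from the lid's centre: 79 mm), 19 mm when it is snapped down (83 mm). Press straight down here with shut fingertips until it stops solid (about 10 N).
- tab_right (a joint): Blue snap tab at the middle of the lid's right (-y) edge: a flap 24 mm wide, 28 mm long and 5 mm thick, hinged at its inner end, its outer end at the lid's edge. 0 = standing up (28 degrees, outer end some 13 mm up), 0.5 rad = snapped down flat, where it stops solid. Stiff: it takes 4 to 5 N at its outer part to move and stays wherever it is left, so one pressed only part of the way has not engaged (at least 0.42 rad is needed).
- press_right (a point): Where to press tab_right: on its top face, 21 mm from its hinge; it moves with the tab. 29 mm above the lid's underside when the tab is up (x or y from the lid's centre: 79 mm), 19 mm when it is snapped down (83 mm). Press straight down here with shut fingertips until it stops solid (about 10 N).
There are look-alikes about, which are no part of the job. Several things look just like the box: the one meant starts nearest to the robot's base.

How it is judged:
By the outcome, as a careful person would: the job done as asked, in the order asked, and still so for the second after the job is handed in, with the robot touching nothing.
It also fails if it takes over 61 s, if anything falls off the work surface, if the arm or the gripper's body presses on something with over 40 N, if the wrist force passes 120 N, or if a joint passes its speed limit or range.

ROBOT

A 6-joint arm with a two-finger parallel gripper is mounted at the origin on the work surface. World frame = base frame: x ahead of the robot, y to its left, z up, the work surface at z = 0. Lengths are in mm, angles in degrees, forces in N, time in s.
With the tool pointing down it reaches from about 350 to 850 mm from the base axis. Payload 8.1 kg.
Tool frame: the origin (TCP) lies at the very end of the fingers, on their centre line; the grasp point (between the pads) lies 19 mm behind it; z points along the fingers, y is the line along which they close (so a half turn about z gives the same grasp; the last joint's range is limited). The gripper opens to 85 mm and grips with 20 to 120 N. Pads are 22 mm wide; open, the fingers measure 114 mm over their backs; the gripper's body (76 mm by 85 mm) begins 54 mm behind the grasp point. The pads swing forward as they close: fully open they stand 13 mm farther back than shut.
Start: joints at [-81.326, 7.471, 85.268, -0, 87.261, -4.893], TCP at [140.776, -583.256, 193.792] pointing down, gripper open.
Joint ranges: [-169.43, 169.43], [-51.17, 129.36], [1.28, 143.12], [-76.62, 256.62], [0, 156.53], [-152.29, 152.29]. Speed limits (degrees/s): [136.94, 136.94, 159.86, 180, 180, 180].

INTERFACE

Orientations are given as [roll, pitch, yaw] about the fixed x, y, z axes, in that order (R = Rz(yaw) Ry(pitch) Rx(roll)).
In Python, from bench import sense, eyes, job, models gives the robot as it stands. The module is installed in compiled form; this text tells all that it offers.
- The arm moves only by the tool apply_moves, never from a script. Its argument "rows" is a list of rows, each a list of 6 numbers: the shift along the tool's x, y, z in mm, then the turn, a rotation vector about the tool's x, y, z in rad. In form: [[dx, dy, dz, rx, ry, rz], ...]. A call has exactly 5 rows; each row shifts and turns the commanded pose from where the row before left it, along the tool's axes as they then stand; what a row does not reach is not made up. A row lasts 1/8 s, in which the tool goes at most 62.5 mm and 10.7 degrees, less where a joint would pass 70% of its speed; a pose out of reach is approached as far as the arm can. A call is refused whole if a number of a shift passes 62.5 or a number of a turn 0.188, either way. A call with a gripper value outside its range is refused whole. "fingers" is the finger opening in mm, from 0 to 85.4, set as the call begins (left out, the last holds). The fingers move at their own pace and stop on an object; "grip_force" is the grip in N (left out, the last holds). Time passes only in rows, so rows that do not move let the fingers close, or fill a call up. It gives the time, the measured TCP pose, the force, the opening and the grip force at its end, in the units of the state.
- sense(): the state, without advancing time (a new reading comes with each control period).
- eyes.snapshot(name): name is "scene" or "side" or "wrist"; returns (picture, depth): 400x640x3 uint8, red, green, blue; 400x640 float32, mm along the optical axis (not along the pixel's ray), 0 where there is no reading.
- eyes.get_calibration(name): a dict with "intrinsics" (3x3 intrinsics, pixels), "R" (3x3) and "t" (3): a world point X has camera coordinates R X + t; the wrist camera has in their place "mount" (4x4, takes a point from camera to tool coordinates, whose origin is the TCP and whose axes are the flange's). Camera axes: x right, y down, z forward; pixel columns grow to the right and rows downward; lengths in mm; the calibration is good to about 2 mm. A picture is of the moment at which its call begins: read the wrist's pose just before it. get_calibration takes no time and is no camera call.
- job.hand_in(): hands the job in; it is judged then, once.
Trained networks look in the newest picture that a camera, given by its name, has taken for a name from the list of things; names that differ only in an ending like _2 or _b are one class to them, and where a whole thing is asked for, a point or a joint stands for the part that bears it (a point fixed in the world has none). Each returns a list of dicts, best first, with "confidence" (0 to 1); they miss things now and then, are a little off and sometimes report something else, mostly with a low value. They report only what shows in the picture. A call takes as long as a camera call. They do not tell look-alikes from the thing itself.
- models.boxes_of(name, camera): "xyz" ([x, y, z] in mm, in world coordinates, good to about 4 mm: the middle of the surface that is visible of it).
- models.cut_out(name, camera): "pixels" (400x640 bool, what is visible of it).
- models.place_of(name, camera): "xyz" ([x, y, z] in mm, in world coordinates, good to about 4 mm: a listed point, or the origin of a listed thing).
The state is a dict: "time": time; "joint_pos": joint angles; "qd": joint speeds; "joint_efforts": joint torques, N m; "tool_pos": TCP position; "tcp_rot": TCP orientation; "ft_force": force on the tool from outside, world axes, zero at the start; "wrist_torque": the same for the moment, N m; "finger_gap": finger opening in mm; "grip_force": force on a finger pad.
Only numpy, scipy, OpenCV 4.12 (cv2) and the standard library are available. Lean on these libraries where they do the work, as an engineer would, in place of code of your own. Each camera call takes 0.05 s, during which the arm holds its last target. There are 200 camera calls.

## Working session

There is one attempt and no reset: what is moved stays moved. The work goes in short steps, Python scripts to look and compute and a tool call to move; the robot and the scene stay as the last step left them, time stands still between calls to the robot, and variables do not carry over. Pictures are saved under pics/ and viewed, at most 10 in all, crops included, and the job is handed in when it is done.

Besides the shell and the picture viewer there is one more tool, called after "Emit:" as a command line: name --pt "numbers of a row" for each row, then --argument value for the rest. apply_moves: Moves the arm, as the interface text tells. Its arguments: {"type":"object","properties":{"rows":{"type":"array"},"fingers":{"type":"number"},"grip_force":{"type":"number"}},"required":["rows"]}

```bash
mkdir -p pics; cat > h.py <<'E'
import numpy as np, cv2
from bench import sense, eyes, job, models
from scipy.spatial.transform import Rotation as R
def cal(n):
    c=eyes.get_calibration(n); return {k:np.array(v,float) for k,v in c.items()}
def world(n,depth,mask=None,s=None):
    c=cal(n); K=c['intrinsics']; v,u=np.nonzero((depth>0)&(mask if mask is not None else True)); z=depth[v,u]
    P=np.c_[(u-K[0,2])*z/K[0,0],(v-K[1,2])*z/K[1,1],z]
    if 'R' in c: return (P-c['t'])@c['R']
    M=c['mount']; P=P@M[:3,:3].T+M[:3,3]
    return P@R.from_euler('xyz',s['tcp_rot'],degrees=True).as_matrix().T+s['tool_pos']
E
python3 - <<'E'
from h import *
print(sense())
for n in ['scene','side']:
    p,d=eyes.snapshot(n); cv2.imwrite(f'pics/{n}0.png',p[:,:,::-1]); np.save(f'{n}0.npy',d)
    for k in ['lid','grip','lip','box','shelf','filter','bottle','bowl','press_front','press_back','press_left','press_right']:
        print(n,k,[(np.round(r['xyz']),round(r['confidence'],2)) for r in models.place_of(k,n)])
    np.savez(f'{n}masks.npz',**{k:np.array([r['pixels'] for r in models.cut_out(k,n)[:4]]) for k in ['lid','box','shelf','lip']})
print(sense()['time'])
E
```

```text
{'time': 0.0, 'joint_pos': array([-8.13246568e+01,  7.51371481e+00,  8.53311128e+01,  4.29059718e-04,
        8.72608629e+01, -4.89153047e+00]), 'qd': array([ 0.04403898, -0.04224656,  0.05642122,  0.10516071, -0.01302268,
       -0.09153226]), 'joint_efforts': array([ 7.40130508e-04, -5.69405365e+01, -5.00544262e+01, -9.44805424e-05,
        1.48853171e-02,  5.93620598e-06]), 'tool_pos': array([ 140.6935997 , -582.62775476,  192.74144357]), 'tcp_rot': array([-1.79894731e+02, -9.43916153e-03,  1.35668441e+01]), 'ft_force': array([-0.4514101, -0.361662 ,  0.1105021]), 'wrist_torque': array([ 0.04217018, -0.00108098,  0.06919533]), 'grip_force': 0.0, 'finger_gap': 85.26747766808074}
scene lid []
scene grip []
scene lip [(array([ 573., -194.,   31.]), 0.71)]
scene box [(array([750., 427.,  -1.]), 0.83), (array([552., 184.,  -6.]), 0.8)]
scene shelf [(array([ 575., -187.,   -3.]), 0.66)]
scene filter [(array([433.,   0.,   0.]), 0.74)]
scene bottle [(array([ 491., -442.,   -2.]), 0.79)]
scene bowl [(array([466., 412.,   1.]), 0.93)]
scene press_front [(array([ 592., -142.,   28.]), 0.41)]
scene press_back [(array([ 592., -139.,   33.]), 0.7)]
scene press_left []
scene press_right []
side lid [(array([ 666., -187.,    1.]), 0.64), (array([ 491., -443.,    2.]), 0.16)]
side grip [(array([ 667., -185.,   40.]), 0.68), (array([ 662., -186.,    0.]), 0.58)]
side lip [(array([ 576., -198.,   37.]), 0.62), (array([ 493., -441.,    0.]), 0.52)]
side box [(array([555., 190.,  -3.]), 0.89), (array([747., 424.,   1.]), 0.72)]
side shelf []
side filter [(array([428.,  -0.,   1.]), 0.79)]
side bottle [(array([ 491., -443.,    1.]), 0.75)]
side bowl [(array([468., 407.,   4.]), 0.85)]
side press_front [(array([468., 405.,   4.]), 0.73), (array([ 590., -142.,   29.]), 0.36)]
side press_back []
side press_left [(array([ 658., -104.,   26.]), 0.38)]
side press_right []
1.7
```

View pics/scene0.png

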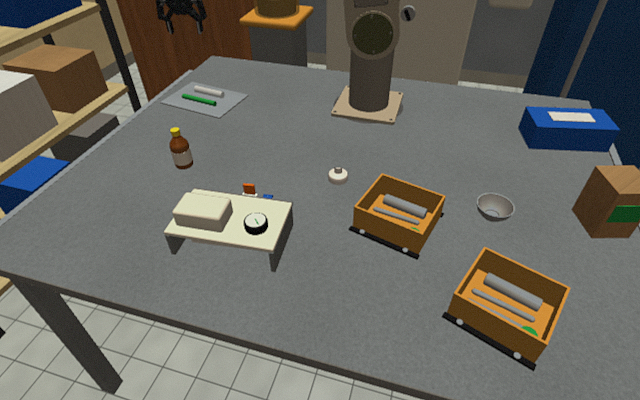

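View pics/side0.png

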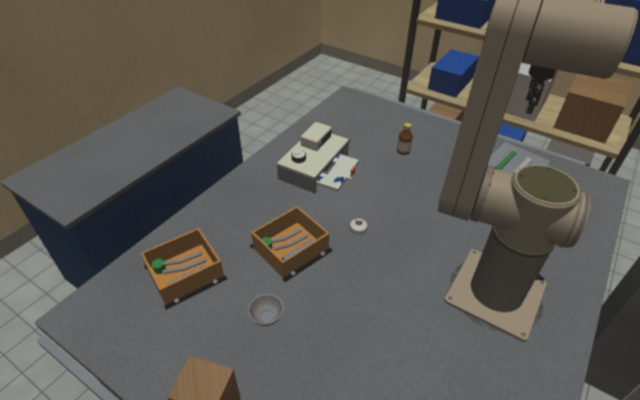

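The scene picture shows two amber boxes, at pixels (400,213) and (510,303). The networks put them 585 mm and 862 mm from the base, so the one at (400,213) is meant. It also appears at (290,240) in the side view. The lip shows orange at (249,188) in the scene view and the lid pokes out at (338,172) in the side view. I'll confirm the box with a crop and measure the yaws.

```bash
python3 - <<'E'
from h import *
im=cv2.imread('pics/scene0.png'); cv2.imwrite('pics/crop0.png',cv2.resize(im[130:380,150:590],None,fx=1.8,fy=1.8))
def rect(P,n):
    r=cv2.minAreaRect(P[:,:2].astype(np.float32)); print(n,len(P),'c',np.round(r[0],1),'size',np.round(r[1],1),'ang',round(r[2],1))
for n in ['scene','side']:
    d=np.load(f'{n}0.npy'); W=world(n,d); x,y,z=W.T
    b=(abs(x-553)<130)&(abs(y-187)<130)
    rect(W[b&(abs(z-70)<3.5)],n+' box rim')
    s=(x>560)&(x<900)&(abs(y+187)<170)
    rect(W[s&(abs(z-74)<4)],n+' shelf top')
    l=(x>540)&(x<700)&(abs(y+187)<120)
    Q=W[l&(abs(z-12)<5)]
    if len(Q): rect(Q,n+' lidplate')
    Q=W[l&(z>32)&(z<50)&(x<600)]
    if len(Q): rect(Q,n+' lip')
    Q=W[(abs(x-553)<70)&(abs(y-187)<70)]
    print(n,'ztop box inside',np.percentile(Q[:,2],[5,50,95,99]).round())
E
```

```text
scene box rim 538 c [555.5 185.9] size [169.6 151.6] ang 75.2
scene shelf top 3220 c [ 717.  -174.1] size [156.8 250.7] ang 4.3
scene lidplate 32 c [ 573.  -199.1] size [ 9.9 40.3] ang 4.5
scene lip 72 c [ 575.2 -172.7] size [80.4 16.4] ang 82.7
scene ztop box inside [ 4. 28. 68. 71.]
side box rim 397 c [557.  189.4] size [170.8 153.5] ang 73.7
side shelf top 1203 c [ 717.3 -170.1] size [157.5 255.7] ang 4.9
side lidplate 625 c [ 621.5 -196.6] size [103.8 207.2] ang 5.3
side lip 36 c [ 578.8 -167.4] size [79.4 14.1] ang 79.4
side ztop box inside [ 4. 26. 69. 72.]
```

View pics/crop0.png

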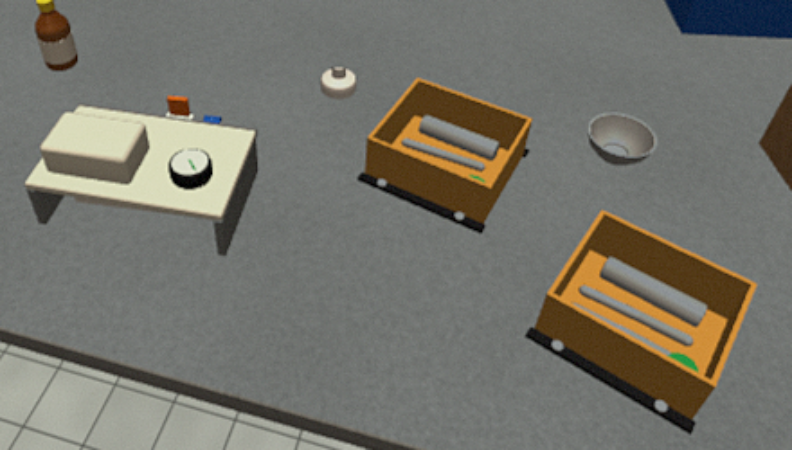

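The crop confirms it: the robot stands at the top of this view, and the box at crop (445,150) is the near one, about 585 mm from the base. The far look-alike is at crop (645,320). Both measured boxes match the given sizes. The box yaw is about -15.5°, the shelf and lid yaw about 5°, and the lip is at about (575,-197). First move is above the lip with yaw 95.

```bash
cat >> h.py <<'E'
def plan(pos,yaw,n):
    "rows from the measured pose to a tool-down pose"
    s=sense(); y0=s['tcp_rot'][2]; d=(np.array(pos)-s['tool_pos'])/n; dy=((yaw-y0+180)%360-180)/n
    for i in range(n):
        a=R.from_euler('xyz',[180,0,y0+dy*i],degrees=True)
        print([float(v) for v in np.round(a.inv().apply(d),1)]+[0,0,round(float(-np.radians(dy)),3)])
    print('rows',n,'at',np.round(s['tool_pos'],1),np.round(s['tcp_rot'],1),'t',s['time'])
E
python3 -c "
from h import *
plan([555,-200,193],95,10)"
```

```text
[49.3, -27.5, 0.1, 0, 0, -0.142]
[52.7, -20.3, 0.1, 0, 0, -0.142]
[55.0, -12.6, 0.1, 0, 0, -0.142]
[56.2, -4.7, 0.1, 0, 0, -0.142]
[56.3, 3.3, 0.1, 0, 0, -0.142]
[55.3, 11.3, 0.1, 0, 0, -0.142]
[53.1, 19.0, 0.1, 0, 0, -0.142]
[49.9, 26.3, 0.1, 0, 0, -0.142]
[45.7, 33.1, 0.1, 0, 0, -0.142]
[40.5, 39.3, 0.1, 0, 0, -0.142]
rows 10 at [ 140.8 -583.3  193.8] [180.   -0.   13.6] t 1.7
```

Emit:
apply_moves --pt "49.3 -27.5 0 0 0 -0.142" --pt "52.7 -20.3 0 0 0 -0.142" --pt "55 -12.6 0 0 0 -0.142" --pt "56.2 -4.7 0 0 0 -0.142" --pt "56.3 3.3 0 0 0 -0.142" --fingers 50

```text
time: 2.33
tool_pos: [349.1, -390.4, 194.0]
tcp_rot: [180.0, 0.0, 54.5]
ft_force: [0.5, -0.9, 0.3]
finger_gap: 49.9
grip_force: 0.0
```

Emit:
apply_moves --pt "55.3 11.3 0 0 0 -0.142" --pt "53.1 19 0 0 0 -0.142" --pt "49.9 26.3 0 0 0 -0.142" --pt "45.7 33.1 0 0 0 -0.142" --pt "40.5 39.3 0 0 0 -0.142"

```text
time: 2.95
tool_pos: [556.6, -199.0, 194.0]
tcp_rot: [180.0, 0.0, 95.2]
ft_force: [1.0, -0.6, 0.4]
finger_gap: 49.9
grip_force: 0.0
```

```bash
cat > look.py <<'E'
from h import *
import sys
s=sense(); p,d=eyes.snapshot('wrist'); cv2.imwrite(f'pics/{sys.argv[1]}.png',p[:,:,::-1]); np.savez(f'{sys.argv[1]}.npz',d=d,p=s['tool_pos'],r=s['tcp_rot'])
print(np.round(s['tool_pos'],1),np.round(s['tcp_rot'],1),s['time'])
for k in sys.argv[2:]: print(k,[(np.round(r['xyz'],1),round(r['confidence'],2)) for r in models.place_of(k,'wrist')])
W=world('wrist',d,None,s)
E
cat > w1.py <<'E'
import sys; sys.argv=['x','wrist1','lip','lid']
exec(open('look.py').read())
def rect(P,n):
    r=cv2.minAreaRect(P[:,:2].astype(np.float32)); print(n,len(P),'c',np.round(r[0],1),'size',np.round(r[1],1),'ang',round(r[2],1))
x,y,z=W.T; o=(x<604)&(x>540)&(y>-290)&(y<-90)
rect(W[o&(abs(z-43)<6)&(x<595)&(abs(y+197)<25)],'lip top'); rect(W[o&(abs(z-13)<3)],'plate')
print(np.percentile(z,[1,50,99]))
E
python3 w1.py
```

```text
[ 556.6 -199.   194. ] [180.    0.   95.2] 2.95
lip [(array([ 570.5, -198. ,   37.3]), 0.9)]
lid [(array([ 666.1, -188. ,   -2.7]), 0.83)]
lip top 193 c [ 572.1 -198. ] size [ 7.8 30.1] ang 6.8
plate 1949 c [ 585.5 -194.3] size [179.9  37. ] ang 89.9
[-7.52394566e+02  4.44356387e-01  3.19618749e+02]
```

View pics/wrist1.png

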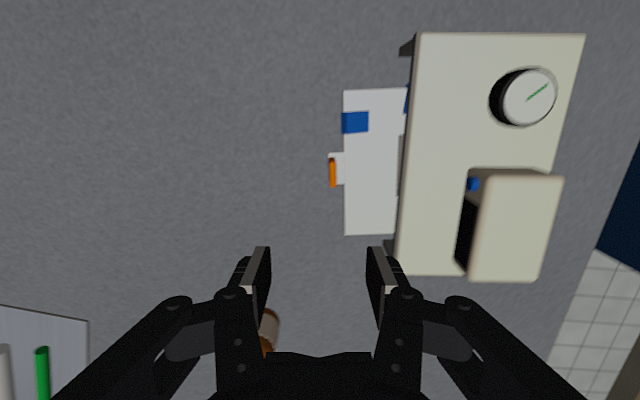

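The wrist view shows the orange lip at (333,172), the lid edge down column 343 and the front tab at (355,122). The lip is at about (572,-198), which agrees with the fixed cameras. Descending onto it.

Emit:
apply_moves --pt "-0.4 15.5 30 0 0 0" --pt "0 0 60 0 0 0" --pt "0 0 50 0 0 0" --pt "0 0 26 0 0 0" --pt "0 0 7 0 0 0"

```text
time: 3.72
tool_pos: [568.4, -199.6, 18.4]
tcp_rot: [-179.8, -0.1, 94.8]
ft_force: [-0.4, -0.7, 0.3]
finger_gap: 50.0
grip_force: 0.0
```

Emit:
apply_moves --pt "0 0 0 0 0 0" --pt "0 0 0 0 0 0" --pt "0 0 0 0 0 0" --pt "0 0 0 0 0 0" --pt "0 0 0 0 0 0" --fingers 0 --grip_force 40

```text
time: 4.35
tool_pos: [570.9, -199.5, 21.1]
tcp_rot: [180.0, 0.0, 94.9]
ft_force: [-0.2, 0.1, 0.1]
finger_gap: 0.1
grip_force: 0.0
```

The fingers closed on nothing (gap 0.1), so I look before going on.

```bash
python3 - <<'E'
from h import *
s=sense(); print(s['tool_pos'],s['finger_gap'])
a,da=eyes.snapshot('wrist'); 
for k in ['lip','lid']: print(k,[(np.round(r['xyz'],1),round(r['confidence'],2)) for r in models.place_of(k,'wrist')])
b,db=eyes.snapshot('side')
for k in ['lip','lid','grip']: print(k,[(np.round(r['xyz'],1),round(r['confidence'],2)) for r in models.place_of(k,'side')])
c,dc=eyes.snapshot('scene')
for k in ['lip']: print(k,[(np.round(r['xyz'],1),round(r['confidence'],2)) for r in models.place_of(k,'scene')])
b=cv2.resize(b[100:220,250:450],(400,240)); c=cv2.resize(c[120:280,150:310],(240,240))
out=np.vstack([a,np.hstack([b,c])])[:, :]
cv2.imwrite('pics/miss.png',cv2.resize(out,(600,600))[:,:,::-1])
E
```

```text
[ 570.94551648 -199.52073433   21.12391128] 0.10571493820479196
lip [(array([ 571. , -197.8,   38.6]), 0.86)]
lid [(array([ 666.3, -186.3,   -2.4]), 0.8)]
lip [(array([ 571.6, -198.6,   36.9]), 0.95), (array([ 6.625e+02, -1.868e+02,  4.000e-01]), 0.55)]
lid [(array([ 663.4, -186.4,    3.9]), 0.6)]
grip [(array([ 664.3, -187. ,   39.7]), 0.72)]
lip [(array([ 570.1, -198.3,   34.9]), 0.65)]
```

View pics/miss.png

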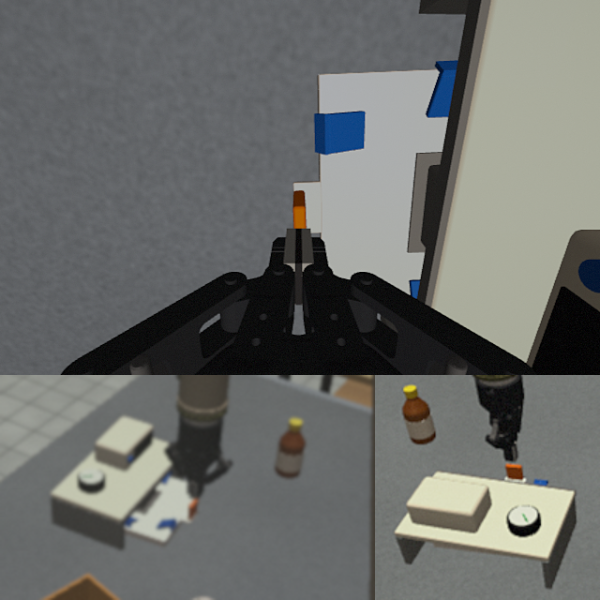

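The lip at (299,212) sits just beyond the shut fingertips at (298,240), so the fingers are on its -y side. I'll check where the fingertips are in tool coordinates.

```bash
python3 - <<'E'
from h import *
s=sense(); a,d=eyes.snapshot('wrist'); c=cal('wrist'); print(c['mount'].round(2), c['intrinsics'].round(1))
K=c['intrinsics'];M=c['mount']
rot=R.from_euler('xyz',s['tcp_rot'],degrees=True)
for v,u in [(215,319),(225,319),(240,310),(248,318),(255,318),(265,318),(275,318),(275,290),(300,318)]:
    z=d[v,u]; P=np.array([(u-K[0,2])*z/K[0,0],(v-K[1,2])*z/K[1,1],z]); T=M[:3,:3]@P+M[:3,3]
    print((u,v),a[v,u],'depth',z,'tool',T.round(1),'world',(rot.apply(T)+s['tool_pos']).round(1))
b,db=eyes.snapshot('side'); W=world('side',db); 
q=(abs(W[:,0]-571)<60)&(abs(W[:,1]+199)<70)&(W[:,2]>16)&(W[:,2]<110)
for z0 in range(16,110,8):
    Q=W[q&(W[:,2]>=z0)&(W[:,2]<z0+8)]; 
    if len(Q): print(z0,len(Q),Q.min(0).round(),Q.max(0).round())
E
```

```text
[[  -0.     -0.95   -0.31   79.55]
 [   1.     -0.     -0.      0.31]
 [   0.     -0.31    0.95 -179.93]
 [   0.      0.      0.      1.  ]] [[299.3   0.  318.1]
 [  0.  299.3 199.3]
 [  0.    0.    1. ]]
(319, 215) [83 35  0] depth 174.39844 tool [ 16.3   0.7 -17.1] world [ 570.  -183.1   37.9]
(319, 225) [174  95   0] depth 167.20093 tool [ 13.6   0.7 -25.6] world [ 570.2 -185.8   46.3]
(310, 240) [ 95  97 100] depth 222.35832 tool [-18.7  -5.9  21.8] world [ 566.5 -218.6   -1.1]
(318, 248) [14  8 13] depth 149.66443 tool [  9.6   0.1 -45.4] world [ 570.  -189.8   66.1]
(318, 255) [11  8 10] depth 141.95197 tool [ 10.1   0.2 -53.4] world [ 570.  -189.4   74.1]
(318, 265) [ 7 14  9] depth 133.94127 tool [  9.7   0.2 -61.9] world [ 570.  -189.7   82.6]
(318, 275) [8 8 6] depth 125.10797 tool [ 10.4   0.2 -71. ] world [ 570.  -189.1   91.7]
(290, 275) [14 16 12] depth 133.16974 tool [  5.9 -12.3 -64. ] world [ 557.9 -194.6   84.7]
(318, 300) [40 39 36] depth 124.59145 tool [  0.8   0.2 -74.7] world [ 570.8 -198.7   95.4]
16 77 [ 569. -265.   16.] [ 631. -130.   24.]
24 24 [ 566. -202.   24.] [ 601. -129.   32.]
32 19 [ 568. -206.   32.] [ 592. -131.   39.]
40 14 [ 568. -205.   40.] [ 577. -180.   48.]
48 2 [ 569. -198.   48.] [ 571. -181.   55.]
56 1 [ 573. -189.   64.] [ 573. -189.   64.]
64 13 [ 560. -205.   64.] [ 587. -184.   72.]
72 15 [ 559. -197.   72.] [ 586. -183.   80.]
80 18 [ 559. -206.   80.] [ 586. -184.   88.]
88 14 [ 560. -200.   89.] [ 584. -185.   96.]
96 18 [ 556. -198.   96.] [ 602. -184.  104.]
104 21 [ 541. -207.  104.] [ 595. -182.  110.]
```

```bash
python3 - <<'E'
from h import *
c=cal('wrist');K=c['intrinsics'];M=c['mount']
def tool(d):
    v,u=np.mgrid[:400,:640]; P=np.stack([(u-K[0,2])*d/K[0,0],(v-K[1,2])*d/K[1,1],d],-1); return P@M[:3,:3].T+M[:3,3]
d1=np.load('wrist1.npz')['d']; _,d2=eyes.snapshot('wrist')
for n,d in [('open50',d1),('shut',d2)]:
    T=tool(d); q=(d>60)&(abs(T[...,0])<25)&(abs(T[...,1])<60)&(T[...,2]>-70)&(T[...,2]<15)
    for a in range(-70,15,8):
        m=q&(T[...,2]>=a)&(T[...,2]<a+8); 
        if m.sum(): print(n,a,m.sum(),'x',T[m][:,0].min().round(),T[m][:,0].max().round(),'y',T[m][:,1].min().round(),T[m][:,1].max().round())
E
```

```text
open50 -70 870 x -12.0 11.0 y -38.0 39.0
open50 -62 739 x -12.0 11.0 y -38.0 39.0
open50 -54 599 x -12.0 11.0 y -38.0 39.0
open50 -46 166 x -12.0 10.0 y -31.0 32.0
shut -70 567 x 5.0 11.0 y -13.0 14.0
shut -62 508 x 5.0 11.0 y -13.0 14.0
shut -54 437 x 5.0 11.0 y -13.0 14.0
shut -46 160 x 5.0 11.0 y -12.0 12.0
shut -30 341 x 2.0 16.0 y -3.0 5.0
shut -22 69 x 10.0 17.0 y -3.0 5.0
shut -14 57 x 14.0 17.0 y -3.0 5.0
shut -6 51 x 15.0 16.0 y -2.0 5.0
shut 2 5379 x -25.0 25.0 y -3.0 60.0
shut 10 5 x -25.0 24.0 y 11.0 18.0
```

Both the wrist and side depth show the real fingertips ending about 43 mm short of the reported TCP (tip z ≈ 64 while it reads 21). So the true tip z is the reported z plus 43. I open and go 41 mm lower.

Emit:
apply_moves --pt "0 0 0 0 0 0" --pt "0 0 0 0 0 0" --pt "0 0 0 0 0 0" --pt "1.5 0 15 0 0 0" --pt "0 0 10 0 0 0" --fingers 50

```text
time: 5.58
tool_pos: [569.8, -197.5, -5.9]
tcp_rot: [-179.9, -0.0, 94.9]
ft_force: [0.1, 0.7, 0.3]
finger_gap: 49.7
grip_force: 0.0
```

```bash
python3 - <<'E'
from h import *
c=cal('wrist');K=c['intrinsics'];M=c['mount']
s=sense();print(s['tool_pos'],s['ft_force'],s['finger_gap'])
_,d=eyes.snapshot('wrist')
v,u=np.mgrid[:400,:640]; P=np.stack([(u-K[0,2])*d/K[0,0],(v-K[1,2])*d/K[1,1],d],-1); T=P@M[:3,:3].T+M[:3,3]
q=(d>60)&(abs(T[...,0])<12)&(abs(T[...,1])>20)&(abs(T[...,1])<45)&(T[...,2]>-60)&(T[...,2]<-25)
print(np.histogram(T[q][:,2],bins=np.arange(-60,-24,3)))
E
```

```text
[ 569.79745248 -197.50167047   -5.89971606] [0.13775388 0.68690704 0.29028633] 49.71398684430611
(array([286, 253, 247, 223, 175,  82,  33,   0,   0,   0,   0]), array([-60, -57, -54, -51, -48, -45, -42, -39, -36, -33, -30, -27]))
```

Emit:
apply_moves --pt "0 0 8 0 0 0" --pt "0 0 5 0 0 0" --pt "0 0 0 0 0 0" --pt "0 0 0 0 0 0" --pt "0 0 0 0 0 0"

```text
time: 6.25
tool_pos: [571.0, -198.2, -16.7]
tcp_rot: [180.0, 0.0, 94.9]
ft_force: [-0.7, 0.1, -0.4]
finger_gap: 49.9
grip_force: 0.0
```

Emit:
apply_moves --pt "0 0 0 0 0 0" --pt "0 0 0 0 0 0" --pt "0 0 0 0 0 0" --pt "0 0 0 0 0 0" --pt "0 0 0 0 0 0" --fingers 0 --grip_force 40

```text
time: 6.88
tool_pos: [570.8, -197.9, -17.0]
tcp_rot: [180.0, -0.0, 94.9]
ft_force: [-0.2, 2.3, 3.2]
finger_gap: 7.3
grip_force: 39.2
```

Gripped (7.3 mm, 39 N). I draw it out 130 mm along the shelf's -x.

Emit:
apply_moves --pt "0 -10 0 0 0 0" --pt "0 -25 0 0 0 0" --pt "0 -30 0 0 0 0" --pt "0 -30 0 0 0 0" --pt "0 -25 0 0 0 0"

```text
time: 7.5
tool_pos: [450.1, -208.6, -17.0]
tcp_rot: [179.9, 0.0, 94.9]
ft_force: [3.5, -0.4, 2.6]
finger_gap: 7.5
grip_force: 40.3
```

Emit:
apply_moves --pt "0 -10 0 0 0 0" --pt "0 0 0 0 0 0" --pt "0 0 0 0 0 0" --pt "0 0 0 0 0 0" --pt "0 0 0 0 0 0"

```text
time: 8.12
tool_pos: [440.0, -209.5, -17.0]
tcp_rot: [-179.9, 0.0, 94.9]
ft_force: [-6.4, -0.4, 9.9]
finger_gap: 7.5
grip_force: 41.2
```

Emit:
apply_moves --pt "0 0 0 0 0 0" --pt "0 0 0 0 0 0" --pt "0 0 -30 0 0 0" --pt "0 0 -62 0 0 0" --pt "0 0 -62 0 0 0" --fingers 50

```text
time: 8.75
tool_pos: [440.4, -208.6, 137.8]
tcp_rot: [-179.9, -0.1, 94.9]
ft_force: [0.8, 0.0, -0.9]
finger_gap: 50.3
grip_force: 0.0
```

```bash
python3 look.py wrist2 grip lid lip press_front press_back press_left press_right; python3 -c "
from h import *
eyes.snapshot('side')
for k in ['grip','lid','lip','press_front','press_back','press_left','press_right']: print(k,[(np.round(r['xyz'],1),round(r['confidence'],2)) for r in models.place_of(k,'side')])"
```

```text
[ 440.4 -208.6  137.8] [-1.799e+02 -1.000e-01  9.490e+01] 8.75
grip [(array([ 536.6, -199.3,   37.9]), 0.83), (array([ 607.1, -250.2,   26.3]), 0.57)]
lid [(array([ 530., -202.,   -2.]), 0.8)]
lip [(array([ 437.8, -210. ,   35.4]), 0.57)]
press_front [(array([ 458.5, -153.3,   31.3]), 0.86), (array([ 493.7, -439.2,   -0.7]), 0.18)]
press_back [(array([ 608.5, -249.9,   29.4]), 0.73)]
press_left [(array([ 528.8, -127.8,   27. ]), 0.95), (array([ 540.4, -196.5,   37.6]), 0.48)]
press_right [(array([ 540.5, -276.8,   24.5]), 0.58)]
grip [(array([ 534.3, -207.2,   41.1]), 0.93), (array([555.7, 190.2,  -1.4]), 0.54)]
lid [(array([ 5.320e+02, -2.031e+02,  1.000e-01]), 0.8)]
lip [(array([ 445.4, -210.9,   35.6]), 0.89), (array([467.4, 410.7,   4.2]), 0.67), (array([ 534.9, -202.1,   40.4]), 0.56), (array([ 606.2, -250.3,   27.3]), 0.29)]
press_front [(array([ 459. , -157.3,   27.8]), 0.42)]
press_back [(array([ 604.6, -251.1,   30.1]), 0.59)]
press_left [(array([ 531.3, -125. ,   32.9]), 0.45)]
press_right [(array([ 539.3, -282.3,   27.8]), 0.47)]
```

View pics/wrist2.png

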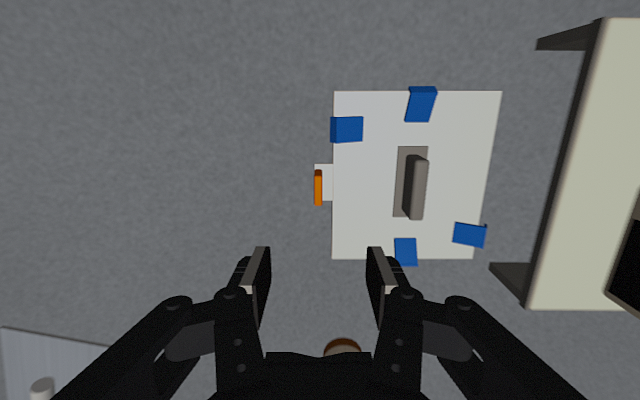

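The lid lies flat at (415,175), clear of the shelf. The grip is at (415,187), the lip at (318,187), and the tabs at (347,129), (420,104), (405,251) and (470,235). Next is a precise lid pose from depth.

```bash
cat > rect.py <<'E'
from h import *
def rect(P,n):
    r=cv2.minAreaRect(P[:,:2].astype(np.float32)); print(n,len(P),'c',np.round(r[0],1),'size',np.round(r[1],1),'ang',round(r[2],1))
E
python3 - <<'E'
from rect import *
f=np.load('wrist2.npz'); s={'tool_pos':f['p'],'tcp_rot':f['r']}
W=world('wrist',f['d'],None,s); x,y,z=W.T
o=(abs(x-535)<125)&(abs(y+200)<115)
rect(W[o&(abs(z-14)<4)&(x>438)],'plate');
Q=W[o&(abs(z-14)<4)]; print('plate z',np.median(Q[:,2]))
rect(W[(abs(x-535)<25)&(abs(y+200)<45)&(abs(z-48)<3)],'grip top')
# plate edges by line fit: y-extremes and x extremes in rotated frame
for yaw in np.radians([3,4,5,6,7]):
    a=Q[:,0]*np.cos(yaw)+Q[:,1]*np.sin(yaw); b=-Q[:,0]*np.sin(yaw)+Q[:,1]*np.cos(yaw)
    h,_=np.histogram(a,bins=np.arange(400,680,2)); g,_=np.histogram(b,bins=np.arange(-380,-120,2)); print(round(np.degrees(yaw)),np.sum(np.abs(np.diff(h.astype(float)))**2),np.sum(np.abs(np.diff(g.astype(float)))**2))
plan([535.5,-201,60],95,3)
E
```

```text
plate 21890 c [ 546.2 -211. ] size [212.6 199.9] ang 4.9
plate z 13.854875463627955
grip top 867 c [ 535.  -201.1] size [14.1 59.2] ang 5.0
3 77832.0 56468.0
4 91438.0 69126.0
5 114634.0 112996.0
6 97424.0 69674.0
7 80016.0 52126.0
[-0.0, 31.6, 25.5, 0, 0, -0.0]
[-0.0, 31.6, 25.5, 0, 0, -0.0]
[-0.0, 31.6, 25.5, 0, 0, -0.0]
rows 3 at [ 441.  -209.1  136.6] [-180.    -0.    94.9] t 9.55
```

Emit:
apply_moves --pt "0 40 0 0 0 0" --pt "0 54.5 0 0 0 0" --pt "0 0 50 0 0 0" --pt "0 0 60 0 0 0" --pt "0 0 25 0 0 0"

```text
time: 10.18
tool_pos: [532.4, -199.5, -2.7]
tcp_rot: [-179.7, -0.2, 94.9]
ft_force: [-0.6, 0.7, 0.2]
finger_gap: 49.8
grip_force: 0.0
```

Emit:
apply_moves --pt "0 0 13 0 0 0" --pt "0 0 6 0 0 0" --pt "0 0 0 0 0 0" --pt "0 0 0 0 0 0" --pt "0 0 0 0 0 0"

```text
time: 10.8
tool_pos: [536.1, -201.5, -16.0]
tcp_rot: [179.9, 0.1, 94.9]
ft_force: [-0.2, -0.3, 1.1]
finger_gap: 49.9
grip_force: 0.0
```

Emit:
apply_moves --pt "0 0 0 0 0 0" --pt "0 0 0 0 0 0" --pt "0 0 0 0 0 0" --pt "0 0 0 0 0 0" --pt "0 0 0 0 0 0" --fingers 0 --grip_force 70

```text
time: 11.42
tool_pos: [535.5, -201.1, -16.9]
tcp_rot: [180.0, 0.0, 94.9]
ft_force: [-0.8, -0.1, 5.0]
finger_gap: 13.0
grip_force: 69.5
```

Emit:
apply_moves --pt "0 0 -20 0 0 0" --pt "0 0 -50 0 0 0" --pt "0 0 -50 0 0 0" --pt "0 0 -40 0 0 0" --pt "0 0 0 0 0 0"

```text
time: 12.05
tool_pos: [537.8, -202.2, 147.9]
tcp_rot: [179.6, 0.2, 94.9]
ft_force: [1.4, 0.4, -5.1]
finger_gap: 12.8
grip_force: 69.2
```

```bash
python3 - <<'E'
from rect import *
plan([513,94,160],90-15.4,5)
plan([555.5,187.5,160],90-15.4,8)
E
```

```text
[59.5, 0.1, -2.4, 0, 0, 0.071]
[59.3, -4.1, -2.4, 0, 0, 0.071]
[58.9, -8.3, -2.4, 0, 0, 0.071]
[58.1, -12.4, -2.4, 0, 0, 0.071]
[57.1, -16.5, -2.4, 0, 0, 0.071]
rows 5 at [ 537.8 -202.2  147.9] [179.6   0.2  94.9] t 12.05
[48.3, 6.4, -1.5, 0, 0, 0.044]
[48.6, 4.2, -1.5, 0, 0, 0.044]
[48.7, 2.1, -1.5, 0, 0, 0.044]
[48.8, -0.1, -1.5, 0, 0, 0.044]
[48.7, -2.2, -1.5, 0, 0, 0.044]
[48.6, -4.4, -1.5, 0, 0, 0.044]
[48.3, -6.6, -1.5, 0, 0, 0.044]
[48.0, -8.7, -1.5, 0, 0, 0.044]
rows 8 at [ 537.8 -202.2  147.9] [179.6   0.2  94.9] t 12.05
```

Grip held (12.8 mm). The lid blocks part of the wrist view, but the strip ahead of it still shows. I raise and approach in stages, scanning the box rim with the wrist camera on the way.

Emit:
apply_moves --pt "48.3 6.4 -11 0 0 0.071" --pt "48.6 4 -11 0 0 0.071" --pt "48.7 0 -11 0 0 0.071" --pt "48.6 -4 -11 0 0 0.071" --pt "8 -2 -9 0 0 0.071"

```text
time: 12.68
tool_pos: [543.9, 5.2, 193.9]
tcp_rot: [-179.8, -0.0, 74.6]
ft_force: [0.9, -1.7, -4.4]
finger_gap: 13.2
grip_force: 69.0
```

Emit:
apply_moves --pt "0 0 0 0 0 0" --pt "0 0 0 0 0 0" --pt "0 0 0 0 0 0" --pt "0 0 0 0 0 0" --pt "0 0 0 0 0 0"

```text
time: 13.3
tool_pos: [545.2, 1.5, 195.6]
tcp_rot: [-180.0, 0.0, 74.6]
ft_force: [-0.2, -0.1, -3.8]
finger_gap: 12.8
grip_force: 69.1
```

```bash
python3 look.py b1; python3 - <<'E'
from rect import *
f=np.load('b1.npz'); W=world('wrist',f['d'],None,{'tool_pos':f['p'],'tcp_rot':f['r']})
Q=W[(abs(W[:,2]-70)<4)&(W[:,1]>70)&(W[:,1]<300)&(abs(W[:,0]-556)<125)]; print(len(Q)); 
if len(Q): print(Q.min(0),Q.max(0))
plan([545,60,200],74.6,2)
E
```

```text
[545.2   1.5 195.6] [-180.     0.    74.6] 13.3
1188
[462.98140816  88.81659483  66.00859664] [621.43294711 190.1376996   72.68481194]
[28.1, -7.9, -2.1, 0, 0, -0.0]
[28.1, -7.9, -2.1, 0, 0, -0.0]
rows 2 at [545.3   1.6 195.7] [-180.     0.    74.6] t 13.35
```

View pics/b1.png

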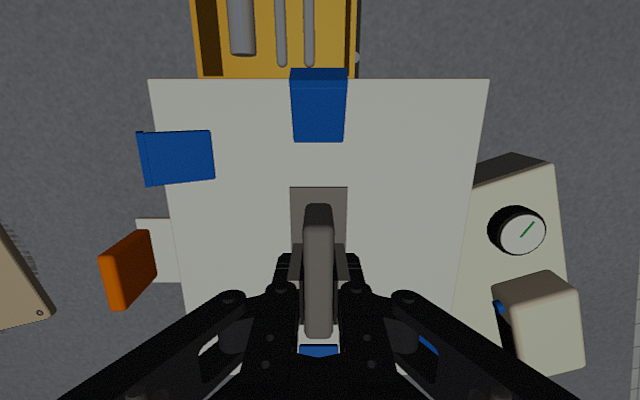

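The lid is held square and centred at (319,78), and the box's side walls show at (205,40) and (350,40). Two more scan stops.

Emit:
apply_moves --pt "28 -8 0 0 0 0" --pt "28 -8 0 0 0 0" --pt "0 0 0 0 0 0" --pt "0 0 0 0 0 0" --pt "0 0 0 0 0 0"

```text
time: 13.98
tool_pos: [544.8, 59.4, 195.8]
tcp_rot: [180.0, 0.0, 74.5]
ft_force: [-0.1, 0.6, -4.1]
finger_gap: 12.9
grip_force: 69.0
```

```bash
python3 look.py b2
```

```text
[544.8  59.4 195.8] [180.    0.   74.5] 13.975
```

Emit:
apply_moves --pt "25 -2 0 0 0 0" --pt "25 -2 0 0 0 0" --pt "0 0 0 0 0 0" --pt "0 0 0 0 0 0" --pt "0 0 0 0 0 0"

```text
time: 14.65
tool_pos: [554.1, 108.5, 195.8]
tcp_rot: [-180.0, 0.0, 74.5]
ft_force: [0.3, -0.9, -3.1]
finger_gap: 12.8
grip_force: 69.0
```

```bash
python3 look.py b3; cat > fit.py <<'E'
from rect import *
from scipy.optimize import least_squares
A=[]
for n in ['b1','b2','b3']:
    f=np.load(n+'.npz'); W=world('wrist',f['d'],None,{'tool_pos':f['p'],'tcp_rot':f['r']})
    Q=W[(abs(W[:,2]-70)<2.5)&(W[:,1]>90)&(W[:,1]<300)&(abs(W[:,0]-556)<120)]; print(n,len(Q),np.median(Q[:,2]) if len(Q) else ''); A.append(Q)
for Q,n in [(np.vstack(A),'wrist')]+[(W[(abs(W[:,2]-70)<2.5)&(abs(W[:,0]-556)<120)&(abs(W[:,1]-187)<120)],n) for n in ['scene','side'] for W in [world(n,np.load(n+'0.npy'))]]:
    def loc(p):
        c,s=np.cos(p[2]),np.sin(p[2]); d=Q[:,:2]-p[:2]; return d[:,0]*c+d[:,1]*s,-d[:,0]*s+d[:,1]*c
    def res(p):   # distance from mid-line of the rim (143 x 163)
        a,b=loc(p); qx,qy=abs(a)-71.5,abs(b)-81.5
        return np.where((qx>0)|(qy>0),np.hypot(np.maximum(qx,0),np.maximum(qy,0)),np.maximum(qx,qy))
    r=least_squares(res,[556,187.5,np.radians(-15.4)],loss='soft_l1',f_scale=2)
    e=res(r.x); print(n,len(Q),r.x[:2].round(2),np.degrees(r.x[2]).round(2),'mad',np.median(abs(e)).round(2))
E
python3 fit.py
```

```text
[554.1 108.5 195.8] [-180.     0.    74.5] 14.65
b1 1116 69.90340016099404
b2 957 69.826684963287
b3 1929 69.82741008831698
wrist 4002 [555.6  186.19] -15.49 mad 1.34
scene 479 [555.99 186.11] -15.45 mad 1.55
side 329 [556.17 189.82] -15.22 mad 1.68
```

The wrist and scene fits agree: box at (555.8,186.5), yaw -15.45°. Lid seated should read TCP z ≈ 43.

```bash
python3 - <<'E'
from h import *
plan([555.8,186.5,195.8],74.55,2)
E
```

```text
[37.8, -9.6, 0.0, 0, 0, -0.0]
[37.8, -9.6, 0.0, 0, 0, -0.0]
rows 2 at [554.2 108.6 195.8] [180.    0.   74.5] t 14.7
```

Emit:
apply_moves --pt "37.8 -9.6 0 0 0 0" --pt "37.8 -9.6 0 0 0 0" --pt "0 0 50 0 0 0" --pt "0 0 50 0 0 0" --pt "0 0 31 0 0 0"

```text
time: 15.32
tool_pos: [554.0, 186.5, 61.7]
tcp_rot: [-179.8, 0.1, 74.6]
ft_force: [0.4, 0.3, -4.4]
finger_gap: 13.0
grip_force: 68.9
```

Emit:
apply_moves --pt "0 0 0 0 0 0" --pt "0 0 0 0 0 0" --pt "0 0 3 0 0 0" --pt "0 0 3 0 0 0" --pt "0 0 0 0 0 0"

```text
time: 15.95
tool_pos: [555.8, 187.4, 59.0]
tcp_rot: [180.0, -0.0, 74.6]
ft_force: [0.8, -0.1, -4.7]
finger_gap: 12.9
grip_force: 69.1
```

Emit:
apply_moves --pt "-0.7 0 3 0 0 0" --pt "0 0 3 0 0 0" --pt "0 0 3 0 0 0" --pt "0 0 2 0 0 0" --pt "0 0 0 0 0 0"

```text
time: 16.58
tool_pos: [555.3, 186.7, 47.5]
tcp_rot: [-180.0, 0.0, 74.6]
ft_force: [0.5, 0.4, -4.6]
finger_gap: 12.7
grip_force: 69.1
```

No contact and the skirt is round the rim. Last millimetres.

Emit:
apply_moves --pt "0 0 2 0 0 0" --pt "0 0 1.5 0 0 0" --pt "0 0 1 0 0 0" --pt "0 0 1 0 0 0" --pt "0 0 0 0 0 0"

```text
time: 17.2
tool_pos: [555.8, 186.7, 43.2]
tcp_rot: [180.0, -0.0, 74.6]
ft_force: [-4.4, -1.5, 5.3]
finger_gap: 12.8
grip_force: 70.6
```

Emit:
apply_moves --pt "0 0 0.8 0 0 0" --pt "0 0 0 0 0 0" --pt "0 0 0 0 0 0" --pt "0 0 0 0 0 0" --pt "0 0 0 0 0 0" --fingers 50

```text
time: 17.82
tool_pos: [555.6, 186.7, 41.5]
tcp_rot: [180.0, 0.0, 74.6]
ft_force: [-0.8, 0.5, -0.1]
finger_gap: 50.2
grip_force: 0.0
```

Emit:
apply_moves --pt "0 0 -40 0 0 0" --pt "-30 0 -50 0 0 0" --pt "-50 0 -50 0 0 0" --pt "-30 0 -10 0 0 0" --pt "0 0 0 0 0 0"

```text
time: 18.45
tool_pos: [528.7, 84.6, 187.5]
tcp_rot: [179.8, -0.0, 74.4]
ft_force: [0.5, 0.4, 0.2]
finger_gap: 50.2
grip_force: 0.0
```

```bash
python3 look.py w4 lid grip press_front press_back press_left press_right; cat > lid.py <<'E'
from rect import *
import sys
f=np.load(sys.argv[1]+'.npz'); W=world('wrist',f['d'],None,{'tool_pos':f['p'],'tcp_rot':f['r']}); x,y,z=W.T
rect(W[(abs(x-556)<35)&(abs(y-187)<45)&(abs(z-108)<3)],'grip top')
o=(abs(x-556)<65)&(abs(y-187)<70)&(abs(z-74)<6); A=np.c_[x[o]-556,y[o]-187,np.ones(o.sum())]
k=np.linalg.lstsq(A,z[o],rcond=None)[0]; print('plate z',k[2].round(2),'tilt deg',np.degrees(k[:2]).round(2))
E
python3 lid.py w4
```

```text
[528.7  84.6 187.5] [179.8  -0.   74.4] 18.45
lid [(array([555.1, 188.3,  58.9]), 0.74), (array([433.3,   5.6,   0.6]), 0.28)]
grip [(array([559.3, 189.4, 100.5]), 0.85)]
press_front []
press_back [(array([606.7, 118.9,  86.6]), 0.9)]
press_left []
press_right [(array([534.7, 115.1,  86.3]), 0.68), (array([433.4,   8.1,   2.1]), 0.15)]
grip top 1362 c [556.4 186. ] size [59.1 13.7] ang 74.8
plate z 74.12 tilt deg [-0.02  0.02]
```

View pics/w4.png

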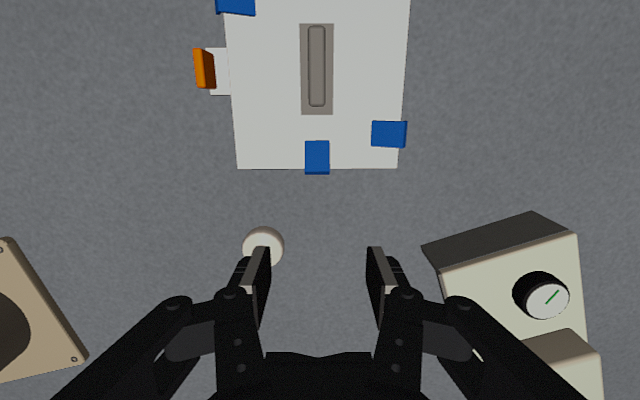

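The lid is seated: plate at z 74.1 where 74 is expected, with no tilt, centre (556.2,186.2). It shows at (317,70) with the tabs still up. Press points in world xy: right (534.4,107.2), back (611,114.1), left (578,265.2), front (501.4,258.3). I shut the fingers and start with the right tab.

```bash
python3 - <<'E'
from h import *
plan([534.4,107.2,60],74.6,3)
E
```

```text
[7.1, 0.4, 41.6, 0, 0, 0.0]
[7.1, 0.4, 41.6, 0, 0, 0.0]
[7.1, 0.4, 41.6, 0, 0, 0.0]
rows 3 at [527.5  87.  184.7] [-179.9    0.    74.7] t 18.8
```

Emit:
apply_moves --pt "7.1 0.4 30 0 0 0" --pt "7.1 0.4 35 0 0 0" --pt "7.1 0.4 30 0 0 0" --pt "0 0 20 0 0 0" --pt "0 0 10 0 0 0" --fingers 0

```text
time: 19.42
tool_pos: [533.5, 106.9, 58.7]
tcp_rot: [-179.8, 0.1, 74.6]
ft_force: [-0.8, 0.3, 0.1]
finger_gap: -0.0
grip_force: 0.0
```

Emit:
apply_moves --pt "0 0 0 0 0 0" --pt "0 0 2 0 0 0" --pt "0 0 3 0 0 0" --pt "0 0 2 0 0 0" --pt "0 0 2 0 0 0"

```text
time: 20.05
tool_pos: [535.2, 105.9, 52.5]
tcp_rot: [179.9, 0.0, 74.6]
ft_force: [-1.5, -4.2, 6.3]
finger_gap: -0.3
grip_force: 3.0
```

Emit:
apply_moves --pt "0 0 2 0 0 0" --pt "0 0 2 0 0 0" --pt "0 0 2 0 0 0" --pt "0 0 2 0 0 0" --pt "0 0 0 0 0 0"

```text
time: 20.68
tool_pos: [534.9, 106.5, 43.7]
tcp_rot: [180.0, -0.0, 74.6]
ft_force: [0.6, -1.8, 3.1]
finger_gap: -0.4
grip_force: 1.2
```

Emit:
apply_moves --pt "0 0 1 0 0 0" --pt "0 0 1 0 0 0" --pt "0 0 1 0 0 0" --pt "0 0 0.5 0 0 0" --pt "0 0 0 0 0 0"

```text
time: 21.3
tool_pos: [534.9, 106.5, 41.3]
tcp_rot: [180.0, -0.0, 74.6]
ft_force: [-4.0, -3.3, 14.6]
finger_gap: -0.4
grip_force: 6.7
```

Solid stop at z 41.3 with 14.6 N. Now the back tab.

Emit:
apply_moves --pt "0 0 -25 0 0 0" --pt "13.8 35.6 0 0 0 0" --pt "13.7 35.7 0 0 0 0" --pt "0 0 8 0 0 0" --pt "0 0 3 0 0 0"

```text
time: 21.92
tool_pos: [610.6, 114.3, 53.5]
tcp_rot: [-180.0, -0.0, 74.6]
ft_force: [2.4, 0.0, 5.6]
finger_gap: -0.1
grip_force: 2.6
```

Emit:
apply_moves --pt "0 0 2 0 0 0" --pt "0 0 2 0 0 0" --pt "0 0 2 0 0 0" --pt "0 0 2 0 0 0" --pt "0 0 2 0 0 0"

```text
time: 22.55
tool_pos: [610.6, 114.1, 44.6]
tcp_rot: [180.0, -0.0, 74.6]
ft_force: [2.3, -0.6, 4.4]
finger_gap: 0.3
grip_force: 1.9
```

Emit:
apply_moves --pt "0 0 1.5 0 0 0" --pt "0 0 1 0 0 0" --pt "0 0 0.5 0 0 0" --pt "0 0 0 0 0 0" --pt "0 0 0 0 0 0"

```text
time: 23.18
tool_pos: [610.7, 114.0, 41.5]
tcp_rot: [-180.0, 0.0, 74.6]
ft_force: [0.1, -0.8, 7.6]
finger_gap: 0.0
grip_force: 3.7
```

Emit:
apply_moves --pt "0 0 0.5 0 0 0" --pt "0 0 0.4 0 0 0" --pt "0 0 0 0 0 0" --pt "0 0 0 0 0 0" --pt "0 0 0 0 0 0"

```text
time: 23.8
tool_pos: [610.7, 114.1, 41.4]
tcp_rot: [-180.0, 0.0, 74.6]
ft_force: [-2.0, -0.0, 12.3]
finger_gap: 0.2
grip_force: 6.5
```

Emit:
apply_moves --pt "0 0 -50 0 0 0" --pt "45.7 -23.9 0 0 0 0" --pt "45.7 -23.9 0 0 0 0" --pt "45.6 -23.8 0 0 0 0" --pt "0 0 28 0 0 0"

```text
time: 24.42
tool_pos: [577.6, 269.5, 63.5]
tcp_rot: [179.9, -0.1, 74.8]
ft_force: [0.4, -0.9, 0.4]
finger_gap: -0.2
grip_force: 0.0
```

Emit:
apply_moves --pt "0 0 6 0 0 0" --pt "0 0 3 0 0 0" --pt "0 0 2.5 0 0 0" --pt "0 0 2 0 0 0" --pt "0 0 2 0 0 0"

```text
time: 25.05
tool_pos: [579.2, 265.4, 47.8]
tcp_rot: [179.9, -0.1, 74.6]
ft_force: [0.1, 3.4, 4.7]
finger_gap: 0.1
grip_force: 2.3
```

Emit:
apply_moves --pt "0 0 2 0 0 0" --pt "0 0 2 0 0 0" --pt "0 0 1 0 0 0" --pt "0 0 0 0 0 0" --pt "0 0 0 0 0 0"

```text
time: 25.68
tool_pos: [578.1, 264.7, 41.6]
tcp_rot: [-180.0, 0.0, 74.6]
ft_force: [0.6, 0.0, 2.4]
finger_gap: 0.2
grip_force: 1.4
```

Emit:
apply_moves --pt "0 0 0.7 0 0 0" --pt "0 0 0.6 0 0 0" --pt "0 0 0 0 0 0" --pt "0 0 0 0 0 0" --pt "0 0 0 0 0 0"

```text
time: 26.3
tool_pos: [578.2, 264.8, 41.5]
tcp_rot: [180.0, 0.0, 74.6]
ft_force: [-2.2, -1.5, 9.7]
finger_gap: 0.1
grip_force: 5.3
```

Emit:
apply_moves --pt "0 0 0.4 0 0 0" --pt "0 0 0 0 0 0" --pt "0 0 -26 0 0 0" --pt "-13.5 -36 0 0 0 0" --pt "-13.5 -36 0 0 0 0"

```text
time: 26.92
tool_pos: [499.9, 257.6, 65.3]
tcp_rot: [-179.9, 0.1, 74.6]
ft_force: [0.4, -0.1, -0.0]
finger_gap: 0.0
grip_force: 0.0
```

Emit:
apply_moves --pt "0 0 8 0 0 0" --pt "0 0 4 0 0 0" --pt "0 0 3 0 0 0" --pt "0 0 2 0 0 0" --pt "0 0 2 0 0 0"

```text
time: 27.55
tool_pos: [502.4, 258.4, 47.3]
tcp_rot: [180.0, -0.0, 74.6]
ft_force: [-2.2, 0.5, 4.4]
finger_gap: 0.0
grip_force: 2.0
```

Emit:
apply_moves --pt "0 0 2 0 0 0" --pt "0 0 2 0 0 0" --pt "0 0 2 0 0 0" --pt "0 0 0.8 0 0 0" --pt "0 0 0 0 0 0"

```text
time: 28.18
tool_pos: [501.6, 258.5, 41.4]
tcp_rot: [180.0, -0.0, 74.6]
ft_force: [-7.0, -0.5, 13.0]
finger_gap: -0.0
grip_force: 6.5
```

Solid at 13 N. I back off and check all four tabs from above.

Emit:
apply_moves --pt "0 0 -40 0 0 0" --pt "-40 17 -55 0 0 0" --pt "-55 17 -55 0 0 0" --pt "-55 17 -30 0 0 0" --pt "-30 10 0 0 0 0"

```text
time: 28.8
tool_pos: [513.2, 85.2, 204.4]
tcp_rot: [179.7, -0.0, 74.5]
ft_force: [0.5, -0.8, 1.1]
finger_gap: 0.0
grip_force: 0.0
```

Emit:
apply_moves --pt "0 0 0 0 0 0" --pt "0 0 0 0 0 0" --pt "0 0 0 0 0 0" --pt "0 0 0 0 0 0" --pt "0 0 0 0 0 0"

```text
time: 29.42
tool_pos: [511.3, 88.2, 201.2]
tcp_rot: [-180.0, 0.0, 74.6]
ft_force: [0.5, -0.2, -0.6]
finger_gap: 0.1
grip_force: 0.0
```

```bash
python3 look.py w5; python3 lid.py w5; python3 - <<'E'
from h import *
f=np.load('w5.npz'); W=world('wrist',f['d'],None,{'tool_pos':f['p'],'tcp_rot':f['r']})
t=np.radians(-15.3); d=W[:,:2]-[556.2,186.2]; a=d[:,0]*np.cos(t)+d[:,1]*np.sin(t); b=-d[:,0]*np.sin(t)+d[:,1]*np.cos(t)
for n,p in dict(front=(-73,55),back=(73,-55),left=(0,83),right=(0,-83)).items():
    m=np.hypot(a-p[0],b-p[1])<5; print(n,m.sum(),np.median(W[m,2]).round(1) if m.any() else '','want 79')
for c in ['scene','side']:
    eyes.snapshot(c)
    for k in ['filter','bottle','bowl']: print(c,k,[np.round(r['xyz']) for r in models.place_of(k,c)[:1]])
E
```

```text
[511.3  88.2 201.2] [-180.     0.    74.6] 29.425
grip top 1226 c [556.5 186.3] size [59.2 13.9] ang 74.5
plate z 74.34 tilt deg [-0.13  0.01]
front 93 79.0 want 79
back 81 78.9 want 79
left 0  want 79
right 195 331.7 want 79
scene filter [array([434.,   1.,   3.])]
scene bottle [array([ 491., -444.,   -4.])]
scene bowl [array([466., 411.,   3.])]
side filter [array([429.,   3.,   1.])]
side bottle [array([ 490., -439.,   -2.])]
side bowl [array([467., 407.,   3.])]
```

View pics/w5.png

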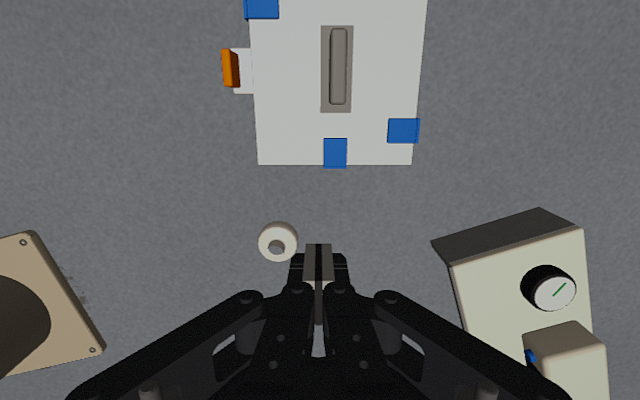

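The front (262,8), back (403,131) and right (335,152) tabs look flat. The left one is out of view and the right reading is contaminated by other depth points. I back off and check both.

Emit:
apply_moves --pt "-30 0 -25 0 0 0" --pt "-40 0 -30 0 0 0" --pt "0 0 0 0 0 0" --pt "0 0 0 0 0 0" --pt "0 0 0 0 0 0"

```text
time: 30.5
tool_pos: [492.4, 20.9, 255.1]
tcp_rot: [-179.9, 0.0, 74.6]
ft_force: [-0.6, 1.1, -0.6]
finger_gap: -0.1
grip_force: 0.0
```

```bash
python3 look.py w6; python3 - <<'E'
from h import *
f=np.load('w6.npz'); W=world('wrist',f['d'],None,{'tool_pos':f['p'],'tcp_rot':f['r']})
t=np.radians(-15.3); d=W[:,:2]-[556.2,186.2]; a=d[:,0]*np.cos(t)+d[:,1]*np.sin(t); b=-d[:,0]*np.sin(t)+d[:,1]*np.cos(t)
for n,p in dict(front=(-73,55),back=(73,-55),left=(0,83),right=(0,-83)).items():
    m=(abs(a-p[0])<6)&(abs(b-p[1])<5)&(W[:,2]>60)&(W[:,2]<100); print(n,m.sum(),np.percentile(W[m,2],[5,50,95]).round(1) if m.any() else '','want 79')
E
```

```text
[492.4  20.9 255.1] [-179.9    0.    74.6] 30.5
front 0  want 79
back 109 [77.6 78.8 80. ] want 79
left 0  want 79
right 101 [77.4 78.8 80. ] want 79
```

Emit:
apply_moves --pt "-50 0 -25 0 0 0" --pt "-50 0 -25 0 0 0" --pt "-20 0 0 0 0 0" --pt "0 0 0 0 0 0" --pt "0 0 0 0 0 0"

```text
time: 31.18
tool_pos: [460.9, -94.6, 305.5]
tcp_rot: [-179.9, -0.0, 74.6]
ft_force: [0.1, -0.8, -0.5]
finger_gap: 0.1
grip_force: 0.0
```

```bash
python3 look.py w7; python3 - <<'E'
from h import *
f=np.load('w7.npz')
p,ds=eyes.snapshot('side'); p,dc=eyes.snapshot('scene')
for c,W in [('wrist',world('wrist',f['d'],None,{'tool_pos':f['p'],'tcp_rot':f['r']})),('side',world('side',ds)),('scene',world('scene',dc))]:
  t=np.radians(-15.3); d=W[:,:2]-[556.2,186.2]; a=d[:,0]*np.cos(t)+d[:,1]*np.sin(t); b=-d[:,0]*np.sin(t)+d[:,1]*np.cos(t)
  for n,p in dict(front=(-73,55),back=(73,-55),left=(0,83),right=(0,-83)).items():
    m=(abs(a-p[0])<6)&(abs(b-p[1])<5)&(W[:,2]>60)&(W[:,2]<100); print(c,n,m.sum(),np.percentile(W[m,2],[5,50,95]).round(1) if m.any() else '','want 79')
E
```

```text
[460.9 -94.6 305.5] [-179.9   -0.    74.6] 31.175
wrist front 0  want 79
wrist back 0  want 79
wrist left 0  want 79
wrist right 0  want 79
side front 15 [71.2 79.2 80.9] want 79
side back 8 [77.2 79.9 82. ] want 79
side left 12 [77.2 79.8 83.4] want 79
side right 10 [79.1 80.5 84.3] want 79
scene front 10 [77.8 78.5 79.9] want 79
scene back 16 [77.8 79.2 80.4] want 79
scene left 18 [76.8 78.5 80.2] want 79
scene right 15 [76.7 78.7 80.6] want 79
```

All four tabs measure flat at z ≈ 79 and the bystanders have not moved, so I hand in.

```bash
python3 -c "
from bench import job
print(job.hand_in())"
```

```text
the job is handed in; nothing more can be done
None
```

The job is handed in at about 31 s: the lid is seated on the amber box nearest the base, all four tabs measure snapped flat, and the filter, bottle and bowl are where they were; no verdict was returned.

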